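Change the microtome over to section feed

TASK

The specimen block has been brought up to the knife with the coarse feed; now change the rotary microtome over to section feed. Push the feed change lever on top of the housing with the fingertips through its H-shaped gate, until it is fully home in the slot that is on the handwheel side and nearest the knife, then take the hand away. Do not grip or force the lever, and leave the loose things on and around the machine where they lie.

Things in the scene. Friction and masses are not known exactly. Their poses are not given: they have to be found in the camera images.
- microtome: Rotary microtome, cream-coloured, fixed on the table. Origin on the table under the gate's centre; +x to the handwheel side, -y to the knife and specimen head, z up. Housing x -140 to 140 mm, y -85 to 200, flat top (deck) 225 mm high. Parts at the knife end (y -90 to -335) stay below 195 mm. Handwheel and crank stick out to x = 268, below 210 mm.
- gate_centre (a point): Centre of the H, on top of the aluminium gate plate (88 x 104 mm, 237 mm above the table). Microtome frame: two slots along y with centre lines at x = -20 and +20 mm, 15 mm wide, ending at y = -33 and +33, joined by a cross bar along x at y = 0, 20 mm wide with rounded corners. The 10 mm steel stem of the lever stands up through the H and moves only in it.
- section_slot (a point): Point on top of the gate plate where the stem passes when home in the section-feed slot (handwheel side, knife end): x = +20, y = -27 mm in the microtome's frame.
- handwheel_hub (a point): Centre of the outer face of the big handwheel (172 mm across) on the machine's +x flank.
- lever_knob: Black pear-shaped knob, 31 mm across near its origin, from 20 mm above to 24 mm below it; z up along the stem. Origin 140 mm up the stem from the pivot (164 mm above the table under the gate's centre): in the microtome's frame x = 140 sin a cos b, y = -140 sin b, z = 164 + 140 cos a cos b mm, with a = lever_across, b = lever_along. Below it the bare stem goes down to the gate.
- lever_across (a joint): Lean of the lever across the gate, rad: 0 upright, positive towards the handwheel (microtome +x), stops at -0.298 and 0.298. Between 0.24 and 0.298 in the handwheel-side slots, between -0.298 and -0.24 in the other two, where it starts. Changes sides only with the stem in the cross bar: lever_along within about 0.07 of 0 (rounded corners guide it in from 0.1).
- lever_along (a joint): Lean of the lever along the slots, rad: 0 in the cross bar, positive towards the knife (microtome -y), stops at -0.368 and 0.368, the ends of the slots. Starts anywhere between. Both pivots have friction and no springs: the lever stays where it is left and takes about 3 N at the knob to move.
- cassette_a: Loose: tissue cassette with wax block, 40 x 28 x 13 mm, lying on the deck between the gate and the handwheel, towards the knife. Origin at its underside.
- cassette_b: Loose: another such cassette, on the deck between the gate and the handwheel, further from the knife. Origin at its underside.
- blade_dispenser: Loose: flat grey blade dispenser, 58 x 26 x 12 mm, on the deck on the side of the gate away from the handwheel. Origin at its underside.
- forceps: Loose: steel forceps 120 mm long, 6 mm high, lying in the lipped tray on the rear of the deck. Origin at its underside, amid its length.
- brush_jar: Loose: small glass jar 52 mm across, 50 mm high, with a brush standing in it (86 mm high in all), in the same tray on the side away from the handwheel. Origin at its underside.
- spray_bottle: Loose: green trigger spray bottle, 76 mm across, 208 mm high, on the table to the robot's left. Origin at its underside.
- slide_box: Loose: grey slide box 85 x 175 x 30 mm, on the table to the robot's right. Origin at its underside.

How it is judged:
By the outcome, as a careful person would: the job done as asked, in the order asked, and still so for the second after the job is handed in, with the robot touching nothing.
It also fails if it takes over 54 s, if anything falls off the work surface, if the arm or the gripper's body presses on something with over 40 N, if the wrist force passes 120 N, or if a joint passes its speed limit or range.

ROBOT

A 6-joint arm with a two-finger parallel gripper is mounted at the origin on the work surface. World frame = base frame: x ahead of the robot, y to its left, z up, the work surface at z = 0. Lengths are in m, angles in degrees, forces in N, time in s.
With the tool pointing down it reaches from about 0.375 to 0.9 m from the base axis. Payload 3.1 kg.
Tool frame: the origin (TCP) lies at the very end of the fingers, on their centre line; the grasp point (between the pads) lies 19 mm behind it (grasp_offset is the distance from the TCP to the grasp point, in m); z points along the fingers, y is the direction in which the jaws open and shut (so a half turn about z gives the same grasp; the last joint's range is limited). The gripper opens to 87 mm and grips with 3 to 60 N. Pads are 19 mm wide; open, the fingers measure 117 mm over their backs; the gripper's body (75 mm by 190 mm) begins 51 mm behind the grasp point.
Start: joints at [-10.227, 30.224, 82.088, -0, 67.689, -10.227], TCP at [0.625, 0, 0.223] pointing down, gripper open.
Joint ranges: [-176.69, 176.69], [-43.24, 126.21], [12.49, 139.97], [-82, 262], [0, 151.66], [-163.58, 163.58]. Speed limits (degrees/s): [159.86, 159.86, 180, 180, 180, 180].

INTERFACE

Orientations are given as a 3x3 rotation matrix whose columns are the frame's x, y, z axes.
In Python, from rig import * gives the robot as it stands. The module is installed in compiled form; this text tells all that it offers.
- The arm moves only by the tool play_rows, never from a script. Its argument "plan" is a list that holds one entry, the list of rows, each a list of 7 numbers: the shift along the world's x, y, z each as a share of 5 cm, from -1 to 1, then the turn, a rotation vector about the world's x, y, z each as a share of pi rad, from -1 to 1, then the gripper's target within -1 to 1 (fully open at 1, half-way at 0, shut at -1). A call has 1 to 12 rows; each row shifts and turns the commanded pose from where the row before left it; what a row does not reach is not made up. A row lasts 1/10 s, in which the tool goes at most 50 mm and 8.59 degrees, less where a joint would pass 70% of its speed; a pose out of reach is approached as far as the arm can. A call with a number of a shift or a turn outside -1 to 1 is refused whole. A call with a gripper value outside its range is refused whole. The fingers move at their own pace and stop on an object; the grip force is fixed at half the most. Time passes only in rows, so rows that do not move let the fingers close. It gives the time, the measured TCP pose, the force and the opening at its end, in the units of the state.
- read_state(): the state, without advancing time (a new reading comes with each control period).
- capture(name): name is "scene" or "side" or "wrist"; returns the picture (400x640x3 uint8, red, green, blue); there is no depth.
- camera_params(name): a dict with "intrinsics" (3x3 intrinsics, pixels), "R" (3x3) and "t" (3): a world point X has camera coordinates R X + t; the wrist camera has in their place "mount" (4x4, takes a point from camera to tool coordinates, whose origin is the TCP and whose axes are the flange's). Camera axes: x right, y down, z forward; pixel columns grow to the right and rows downward; lengths in m; the calibration is good to about 2 mm. A picture is of the moment at which its call begins: read the wrist's pose just before it. camera_params takes no time and is no camera call.
- hand_in(): hands the job in, once; it reports no verdict.
The state is a dict: "time_s": time; "joint_positions": joint angles; "qvel": joint speeds; "tau": joint torques, N m; "position": TCP position; "tcp_rot": TCP orientation; "force": force on the tool from outside, world axes, zero at the start; "moment": the same for the moment, N m; "opening": opening from 0.0 (shut) to 1.0 (fully open).
Only numpy, scipy, OpenCV 4.12 (cv2) and the standard library are available. Lean on these libraries where they do the work, as an engineer would, in place of code of your own. Each camera call takes 0.05 s, during which the arm holds its last target. There are 200 camera calls.

## Working session

There is one attempt and no reset: what is moved stays moved. The work goes in short steps, Python scripts to look and compute and a tool call to move; the robot and the scene stay as the last step left them, time stands still between calls to the robot, and variables do not carry over. Pictures are saved under pics/ and viewed, about 8 in all and at most 12, crops included, and the job is handed in when it is done.

Besides the shell and the picture viewer there is one more tool, called after ">>>" by a JSON object that holds its "method" and its "body". play_rows: Moves the arm, as the interface text tells. Its arguments: {"type":"object","properties":{"plan":{"type":"array"}},"required":["plan"]}

```bash
mkdir -p pics
python3 - <<'E'
from rig import *
import cv2
for n in ("scene","side"):
    im=capture(n); cv2.imwrite(f"pics/{n}0.png",im[:,:,::-1])
    p=camera_params(n); print(n,p["intrinsics"],p["R"],p["t"])
p=camera_params("wrist");print(p)
print(read_state())
E
```

```text
scene [[396.87691218   0.         327.01770892]
 [  0.         396.87691218 199.86907125]
 [  0.           0.           1.        ]] [[-0.56438224  0.82516253  0.0240725 ]
 [ 0.4801723   0.35186184 -0.80350968]
 [-0.67149627 -0.44192764 -0.59480477]] [ 0.35938198 -0.13002473  1.77290592]
side [[433.59945474   0.         310.65344391]
 [  0.         433.59945474 201.51948484]
 [  0.           0.           1.        ]] [[ 0.89797168 -0.43980295  0.01484   ]
 [-0.26159204 -0.5606183  -0.78566961]
 [ 0.35385939  0.70162703 -0.61846831]] [-0.55921071  0.30626958  1.40105778]
{'intrinsics': array([[334.06436639,   0.        , 318.43387472],
       [  0.        , 334.06436639, 196.46489382],
       [  0.        ,   0.        ,   1.        ]]), 'mount': array([[ 1.96112211e-04, -9.60289494e-01, -2.79005466e-01,
         7.52374215e-02],
       [ 9.99999825e-01,  3.23821208e-05,  5.91443491e-04,
         7.69425582e-05],
       [-5.58922181e-04, -2.79005533e-01,  9.60289332e-01,
        -1.61273789e-01],
       [ 0.00000000e+00,  0.00000000e+00,  0.00000000e+00,
         1.00000000e+00]])}
{'time_s': 0.1, 'joint_positions': array([-1.02269336e+01,  3.02741541e+01,  8.21474985e+01, -2.70824363e-04,
        6.76911305e+01, -1.02276110e+01]), 'qvel': array([-0.07056189, -0.06434072, -0.17069084, -0.03996741,  0.02636858,
        0.00853081]), 'tau': array([-3.02360622e-04, -4.40987206e+01, -1.77151054e+01,  6.34850166e-02,
        5.34114777e-02, -3.85449334e-05]), 'position': array([6.24346261e-01, 1.50009693e-04, 2.21672569e-01]), 'tcp_rot': array([[-1.32866499e-05,  9.99998122e-01, -1.93793931e-03],
       [ 9.99999940e-01,  1.39556273e-05,  3.45187297e-04],
       [ 3.45213694e-04, -1.93793461e-03, -9.99998063e-01]]), 'force': array([ 0.07423397, -0.41692825, -0.56173833]), 'moment': array([ 0.00306643, -0.06257929, -0.05133343]), 'opening': 1.001426724783555}
```

View pics/scene0.png

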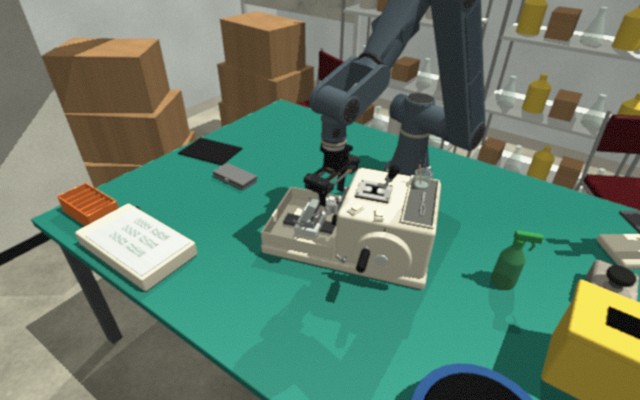

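View pics/side0.png

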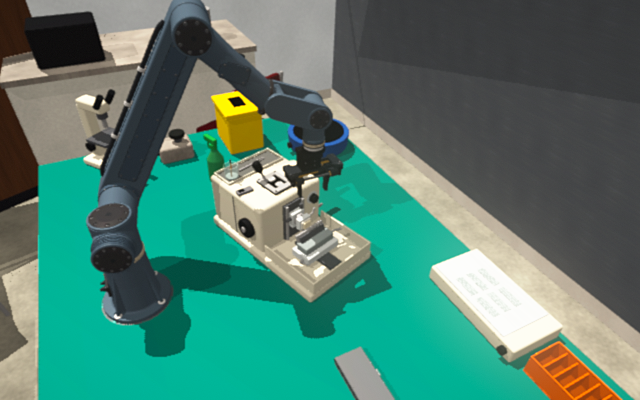

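The scene view shows the microtome with its handwheel on the far side from the robot (about px 385,250). The gate is at about (375,190) and the knife end at the robot's right. The side view shows the gate at about (275,180) and the knob near (257,165). I'll enlarge both.

Run:
```python
import cv2,numpy as np
a=cv2.imread("pics/scene0.png")[155:235,330:450]
b=cv2.imread("pics/side0.png")[140:220,205:325]
f=lambda i:cv2.resize(i,None,fx=6.6,fy=6.6,interpolation=cv2.INTER_CUBIC)
a,b=f(a),f(b)
for i,(im,x0,y0) in enumerate(((a,330,155),(b,205,140))):
    for k in range(0,120,20): cv2.putText(im,str(x0+k),(int(k*6.6),10),0,.4,(0,0,255)); cv2.line(im,(int(k*6.6),12),(int(k*6.6),20),(0,0,255))
    for k in range(0,80,20): cv2.putText(im,str(y0+k),(0,int(k*6.6)+4),0,.4,(0,0,255))
    cv2.imwrite(f"pics/c{i}.png",im)
```

```text
(no output)
```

View pics/c0.png

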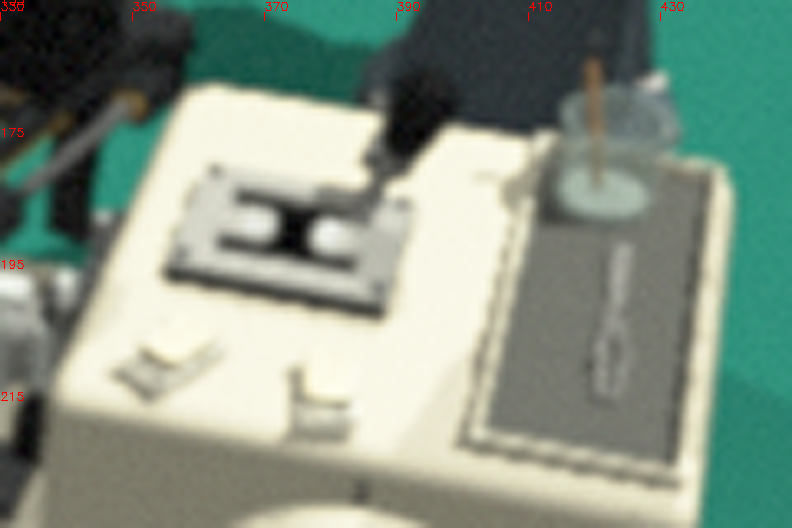

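View pics/c1.png

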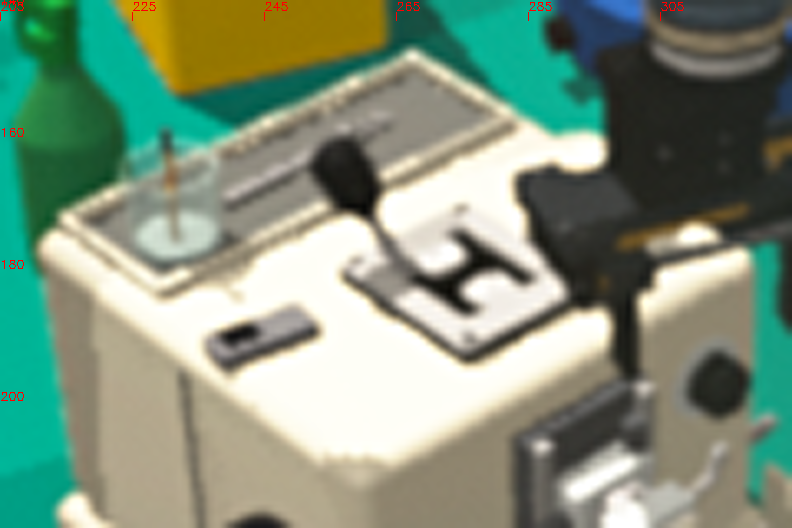

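The crops show the plate corners clearly. The knob centre is at c0 (420,110) and c1 (345,175), so the stem is in the robot-side rear slot. Next I'll fit the machine's pose and the lever angles.

```bash
cat > h.py <<'E'
from rig import *
import numpy as np
from scipy.optimize import least_squares
def proj(n,X):
    p=camera_params(n);c=X@np.array(p["R"]).T+p["t"];q=c@np.array(p["intrinsics"]).T
    return q[:,:2]/q[:,2:]
def toW(m,X):
    c,s=np.cos(m[2]),np.sin(m[2]);X=np.atleast_2d(X)
    return np.c_[m[0]+c*X[:,0]-s*X[:,1],m[1]+s*X[:,0]+c*X[:,1],X[:,2]]
def knob(a,b,L=.14): return np.array([L*np.sin(a)*np.cos(b),-L*np.sin(b),.164+L*np.cos(a)*np.cos(b)])
E
python3 - <<'E'
from h import *
S=np.array([[212,165],[165,268],[383,310],[408,200]])/6.6+[330,155]
D=np.array([[345,268],[470,350],[570,293],[460,207]])/6.6+[205,140]
P=np.array([[-44,-52],[44,-52],[44,52],[-44,52]])/1e3;PS=np.c_[P,np.full(4,.237)]
PD=PS[[3,0,1,2]]
f=lambda m:np.r_[(proj("scene",toW(m,PS))-S).ravel(),(proj("side",toW(m,PD))-D).ravel()]
r=least_squares(f,[.6,.1,0]);m=r.x;print(m,np.degrees(m[2]),r.fun.round(1))
ks=np.array([420,110])/6.6+[330,155];kd=np.array([345,175])/6.6+[205,140]
g=lambda q:np.r_[(proj("scene",toW(m,knob(*q)))-ks).ravel(),(proj("side",toW(m,knob(*q)))-kd).ravel()]
r=least_squares(g,[-.27,-.3]);print(r.x,r.fun.round(1),toW(m,knob(*r.x)))
for q in ((-.27,0),(.27,0),(.27,.33),(.27,.368)):print(q,toW(m,knob(*q)).round(4))
E
```

```text
[0.5282746  0.09620079 0.31293547] 17.929881851547023 [-1.3 -1.1 -0.5 -1.6  0.3 -1.6  1.  -0.6 -1.4 -1.2 -1.  -0.4  3.2 -2.2
  0.4 -1.5]
[-0.28221172 -0.35671265] [-0.  -0.1 -0.1 -0.2] [[0.47846571 0.13146713 0.28999746]]
(-0.27, 0) [[0.4927 0.0847 0.2989]]
(0.27, 0) [[0.5638 0.1077 0.2989]]
(0.27, 0.33) [[0.5759 0.0639 0.2916]]
(0.27, 0.368) [[0.5769 0.059  0.2899]]
```

>>> {"method": "play_rows", "body": {"plan": [[[0, 0, 0.6, 0, 0, 0, 1], [0, 0, 0.8, 0, 0, 0, 1], [0, 0, 0.8, 0, 0, 0, 1], [0, 0, 0.8, 0, 0, 0, 1], [0, 0, 0.8, 0, 0, 0, -1], [-0.5, 0.5, 0.2, 0, 0, 0.025, -1], [-0.5, 0.5, 0, 0, 0, 0.025, -1], [-0.5, 0.5, 0, 0, 0, 0.025, -1], [-0.4, 0.4, 0, 0, 0, 0.025, -1], [0, 0, 0, 0, 0, 0, -1], [0, 0, 0, 0, 0, 0, -1]]]}}

```text
time_s: 1.2
position: [0.5298, 0.0953, 0.4225]
tcp_rot: [[-0.309, 0.951, 0.0], [0.951, 0.309, -0.0], [-0.0, 0.0, -1.0]]
force: [0.0, -0.5, 0.4]
opening: 0.446
```

```bash
cat >> h.py <<'E'
def wcam(s):
    p=camera_params("wrist");T=np.eye(4);T[:3,:3]=s["tcp_rot"];T[:3,3]=s["position"];return T@p["mount"],p["intrinsics"]
def projw(s,X):
    M,K=wcam(s);c=(X-M[:3,3])@M[:3,:3];q=c@np.array(K).T;return q[:,:2]/q[:,2:]
E
python3 - <<'E'
from h import *
import cv2,pickle
s=read_state();im=capture("wrist")[:,:,::-1];cv2.imwrite("pics/w1.png",im)
pickle.dump(s,open("w1.pkl","wb"));print(s["position"],s["tcp_rot"].round(3),s["time_s"],s["opening"])
m=[0.528,0.096,.313]
print(projw(s,toW(m,[[-.044,-.052,.237],[.044,-.052,.237],[.044,.052,.237],[-.044,.052,.237]])))
E
```

```text
[0.52975241 0.09528749 0.42252548] [[-0.309  0.951  0.   ]
 [ 0.951  0.309 -0.   ]
 [-0.     0.    -1.   ]] 1.2 0.44556348624179554
[[277.22707948 218.30922839]
 [357.06953962 218.42179217]
 [360.55320497 121.95228622]
 [273.86398928 121.80705394]]
```

View pics/w1.png

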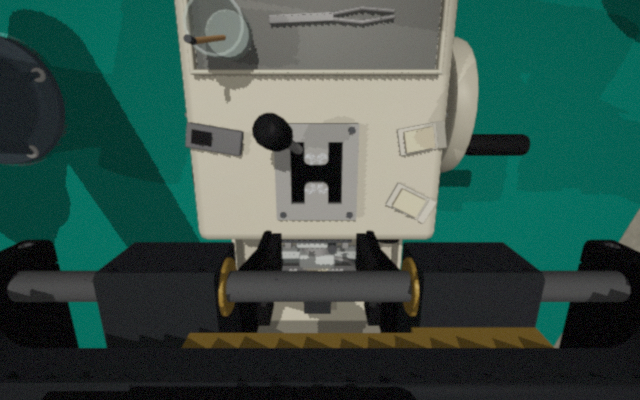

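The wrist view puts the plate corners at (275,124), (359,124), (357,220) and (275,220), within 2 px of prediction, and the knob at (272,131). The jar is clear, behind row 60. Next I'll lower the closed fingertips behind the knob.

>>> {"method": "play_rows", "body": {"plan": [[[-0.42, 0.49, 0, 0, 0, 0, -1], [-0.42, 0.49, 0, 0, 0, 0, -1], [-0.42, 0.49, 0, 0, 0, 0, -1], [0, 0, 0, 0, 0, 0, -1], [0, 0, -0.6, 0, 0, 0, -1], [0, 0, -0.6, 0, 0, 0, -1], [0, 0, -0.6, 0, 0, 0, -1], [0, 0, -0.6, 0, 0, 0, -1], [0, 0, -0.5, 0, 0, 0, -1], [0, 0, 0, 0, 0, 0, -1]]]}}

```text
time_s: 2.25
position: [0.4658, 0.167, 0.2739]
tcp_rot: [[-0.307, 0.952, -0.008], [0.952, 0.307, -0.002], [0.001, -0.008, -1.0]]
force: [-0.9, 0.5, -0.8]
opening: 0.008
```

Run:
```python
from h import *
import cv2
s=read_state();print(s["position"],s["opening"],s["force"])
a=capture("side")[120:220,195:345,::-1];b=capture("wrist")[:250,120:520,::-1]
cv2.imwrite("pics/d1.png",np.vstack([cv2.resize(a,(510,340),interpolation=2),cv2.resize(b,(510,255))]))
```

```text
[0.46578295 0.16698243 0.27390265] 0.0079643554397152 [-0.94610607  0.46559959 -0.80036578]
```

View pics/d1.png

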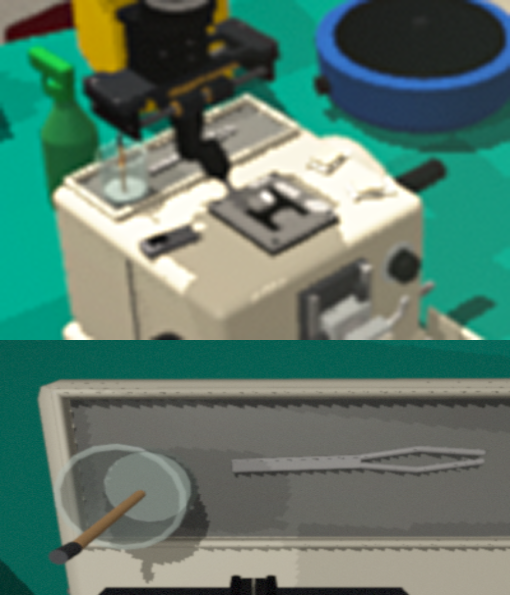

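The fingertips sit just behind the knob, clear of the jar and brush. Now I'll push forward to the cross bar.

>>> {"method": "play_rows", "body": {"plan": [[[0.048, -0.147, 0, 0, 0, 0, -1], [0.048, -0.147, 0, 0, 0, 0, -1], [0.048, -0.147, 0, 0, 0, 0, -1], [0.048, -0.147, 0, 0, 0, 0, -1], [0.048, -0.147, 0, 0, 0, 0, -1], [0.048, -0.147, 0, 0, 0, 0, -1], [0.048, -0.147, 0, 0, 0, 0, -1], [0.048, -0.147, 0, 0, 0, 0, -1], [0, 0, 0, 0, 0, 0, -1], [0, 0, 0, 0, 0, 0, -1]]]}}

```text
time_s: 3.35
position: [0.4862, 0.1089, 0.2772]
tcp_rot: [[-0.309, 0.951, -0.001], [0.951, 0.309, -0.001], [-0.001, -0.001, -1.0]]
force: [-1.3, 1.1, -0.2]
opening: 0.003
```

Run:
```python
from h import *
import cv2
m=[0.528,0.096,.313]
s=read_state();print(s["position"],s["force"])
out=[]
for n,(x,y) in (("side",(225,140)),("scene",(335,150))):
    im=cv2.resize(capture(n)[y:y+60,x:x+110,::-1],None,fx=5,fy=5,interpolation=2)
    for b in (-.1,0,.1):
        q=(proj(n,toW(m,knob(-.27,b)))[0]-[x,y]+.5)*5; cv2.circle(im,tuple(int(v) for v in q),3,(0,0,255) if b==0 else (0,255,0),1)
    out.append(im)
cv2.imwrite("pics/e1.png",np.vstack(out))
```

```text
[0.48615372 0.10892831 0.27716111] [-1.26972563  1.0877599  -0.20604143]
```

View pics/e1.png

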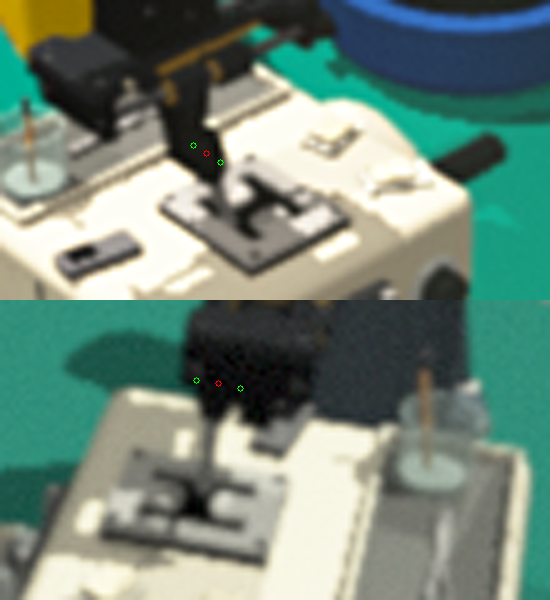

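>>> {"method": "play_rows", "body": {"plan": [[[-0.077, 0.238, 0, 0, 0, 0, -1], [-0.077, 0.238, 0, 0, 0, 0, -1], [0, 0, 0, 0, 0, 0, -1], [0, 0, 0.62, 0, 0, 0, -1], [0, 0, 0.62, 0, 0, 0, -1], [0, 0, 0.62, 0, 0, 0, -1], [-0.24, -0.43, 0, 0, 0, 0, -1], [-0.24, -0.43, 0, 0, 0, 0, -1], [-0.24, -0.43, 0, 0, 0, 0, -1], [0, 0, 0, 0, 0, 0, -1], [0, 0, 0, 0, 0, 0, -1]]]}}

```text
time_s: 4.55
position: [0.4427, 0.0692, 0.3708]
tcp_rot: [[-0.308, 0.951, 0.001], [0.951, 0.308, 0.0], [-0.0, 0.001, -1.0]]
force: [-0.6, 0.7, -0.1]
opening: 0.002
```

Run:
```python
from h import *
import cv2
m=[0.528,0.096,.313]
s=read_state();print(s["position"],s["force"])
out=[]
def mk(im,P,x,y,k):
    im=cv2.resize(im[y:y+int(300/k),x:x+int(550/k),::-1],None,fx=k,fy=k,interpolation=2)[:300,:550].copy()
    for q,c in zip(P,((0,255,0),(0,0,255),(0,255,0))): cv2.circle(im,tuple(int(v) for v in (q-[x,y]+.5)*k),3,c,1)
    return im
K=np.vstack([toW(m,knob(-.27,b)) for b in(-.1,0,.1)])
a=mk(capture("scene"),proj("scene",K),335,150,5)
s=read_state();P=projw(s,K);print(P)
b=mk(capture("wrist"),P,int(max(0,min(P[1][0]-137,365))),int(max(0,P[1][1]-75)),2)
h=min(len(a),len(b));cv2.imwrite("pics/f1.png",np.vstack([a[:h,:548],b[:h,:548]]))
```

```text
[0.44273332 0.06918851 0.37083653] [-0.61318998  0.6510121  -0.10597343]
[[390.30756562 188.95850716]
 [389.07113021 207.59900946]
 [388.00343502 225.09623424]]
```

View pics/f1.png

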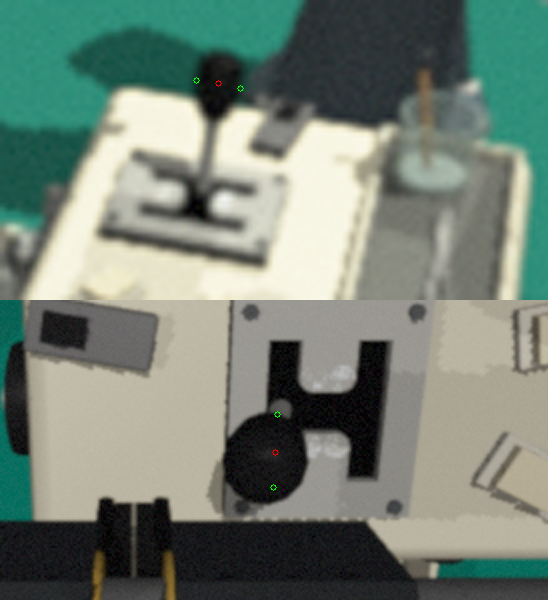

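The lever is upright along the slots (b≈0): the stem stands in the cross bar, at (208,150) in the scene crop and (280,408) in the wrist crop. Next I'll lower the fingertips on the robot side and push it across.

>>> {"method": "play_rows", "body": {"plan": [[[0, 0, -0.64, 0, 0, 0, -1], [0, 0, -0.64, 0, 0, 0, -1], [0, 0, -0.62, 0, 0, 0, -1], [0, 0, 0, 0, 0, 0, -1], [0.18, 0.058, 0, 0, 0, 0, -1], [0.18, 0.058, 0, 0, 0, 0, -1], [0.18, 0.058, 0, 0, 0, 0, -1], [0.18, 0.058, 0, 0, 0, 0, -1], [0.18, 0.058, 0, 0, 0, 0, -1], [0.18, 0.058, 0, 0, 0, 0, -1], [0, 0, 0, 0, 0, 0, -1]]]}}

```text
time_s: 5.75
position: [0.4986, 0.0869, 0.2757]
tcp_rot: [[-0.309, 0.951, 0.003], [0.951, 0.309, 0.001], [-0.0, 0.003, -1.0]]
force: [-0.3, -0.3, 0.7]
opening: 0.002
```

>>> {"method": "play_rows", "body": {"plan": [[[0.15, 0.049, 0, 0, 0, 0, -1], [0.15, 0.049, 0, 0, 0, 0, -1], [0.15, 0.049, 0, 0, 0, 0, -1], [0.15, 0.049, 0, 0, 0, 0, -1], [0.12, 0.04, 0, 0, 0, 0, -1], [0, 0, 0, 0, 0, 0, -1], [0, 0, 0, 0, 0, 0, -1]]]}}

```text
time_s: 6.45
position: [0.5334, 0.0985, 0.2754]
tcp_rot: [[-0.309, 0.951, 0.002], [0.951, 0.309, 0.001], [-0.0, 0.002, -1.0]]
force: [0.4, -0.4, 0.7]
opening: 0.006
```

```bash
cat >> h.py <<'E'
import cv2
m=[0.528,0.096,.313]
def mk(im,P,x,y,k):
    im=cv2.resize(im[y:y+int(300/k),x:x+int(550/k),::-1],None,fx=k,fy=k,interpolation=2)[:300,:548].copy()
    for q,c in zip(P,((0,255,0),(0,0,255),(0,255,0))): cv2.circle(im,tuple(int(v) for v in (q-[x,y]+.5)*k),3,c,1)
    return im
def look(name,Q,second):
    K=np.vstack([toW(m,knob(*q)) for q in Q])
    a=mk(capture("scene"),proj("scene",K),335,150,5)
    if second=="side": b=mk(capture("side"),proj("side",K),225,140,5)
    else:
        s=read_state();P=projw(s,K);print(P)
        b=mk(capture("wrist"),P,int(np.clip(P[1][0]-137,0,365)),int(np.clip(P[1][1]-75,0,250)),2)
    s=read_state();p=s["position"]-[*m[:2],0];c,n=np.cos(m[2]),np.sin(m[2])
    print("tcp machine",c*p[0]+n*p[1],-n*p[0]+c*p[1],p[2],"F",s["force"],s["time_s"])
    cv2.imwrite(name,np.vstack([a,b]))
E
python3 -c "
from h import *
look('pics/g1.png',[(.24,0),(.27,0),(.298,0)],'side')"
```

```text
tcp machine 0.005603535736247013 0.000658058168656255 0.27576506689331354 F [ 0.0023856  -0.51763721  1.00935097] 6.55
```

View pics/g1.png

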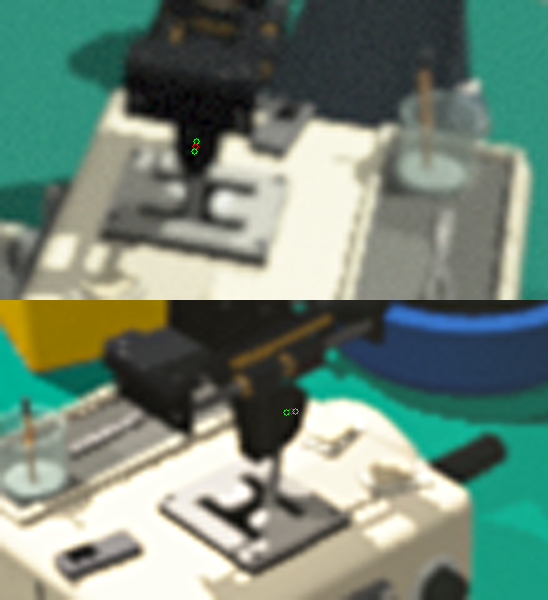

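The knob is slightly short of 0.24 (side crop about (283,415)). I'll push 5 mm more, then back off, rise, and swing behind it.

>>> {"method": "play_rows", "body": {"plan": [[[0.05, 0.016, 0, 0, 0, 0, -1], [0.045, 0.015, 0, 0, 0, 0, -1], [0, 0, 0, 0, 0, 0, -1], [0, 0, 0, 0, 0, 0, -1]]]}}

```text
time_s: 6.95
position: [0.5368, 0.0997, 0.2754]
tcp_rot: [[-0.309, 0.951, -0.001], [0.951, 0.309, -0.0], [0.0, -0.001, -1.0]]
force: [-2.1, -1.6, -0.4]
opening: 0.007
```

>>> {"method": "play_rows", "body": {"plan": [[[-0.24, -0.077, 0, 0, 0, 0, -1], [-0.24, -0.077, 0, 0, 0, 0, -1], [0, 0, 0, 0, 0, 0, -1], [0, 0, 0.62, 0, 0, 0, -1], [0, 0, 0.62, 0, 0, 0, -1], [0, 0, 0.62, 0, 0, 0, -1], [0.25, 0.39, 0, 0, 0, 0, -1], [0.25, 0.39, 0, 0, 0, 0, -1], [0.24, 0.39, 0, 0, 0, 0, -1], [0, 0, 0, 0, 0, 0, -1], [0, 0, 0, 0, 0, 0, -1]]]}}

```text
time_s: 8.05
position: [0.5501, 0.1506, 0.3685]
tcp_rot: [[-0.31, 0.951, -0.0], [0.951, 0.31, -0.0], [-0.0, -0.0, -1.0]]
force: [-0.5, -0.5, -0.3]
opening: 0.005
```

```bash
python3 -c "
from h import *
look('pics/h1.png',[(.24,0),(.27,0),(.298,0)],'side')"
```

```text
tcp machine 0.037335030801419374 0.04468429679397057 0.3685443388394871 F [ 0.02020718 -0.67436773  0.03581733] 8.15
```

View pics/h1.png

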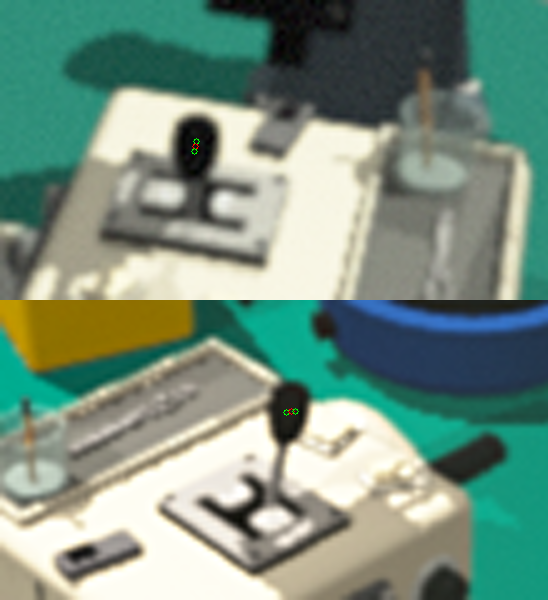

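The lever is across at a≈0.26, b≈0. I'll descend behind it and push towards the knife.

>>> {"method": "play_rows", "body": {"plan": [[[0, 0, -0.62, 0, 0, 0, -1], [0, 0, -0.62, 0, 0, 0, -1], [0, 0, -0.62, 0, 0, 0, -1], [0, 0, 0, 0, 0, 0, -1], [0.053, -0.163, 0, 0, 0, 0, -1], [0.053, -0.163, 0, 0, 0, 0, -1], [0.053, -0.163, 0, 0, 0, 0, -1], [0.053, -0.163, 0, 0, 0, 0, -1], [0.053, -0.163, 0, 0, 0, 0, -1], [0.053, -0.163, 0, 0, 0, 0, -1], [0.053, -0.163, 0, 0, 0, 0, -1], [0, 0, 0, 0, 0, 0, -1]]]}}

```text
time_s: 9.35
position: [0.569, 0.0923, 0.275]
tcp_rot: [[-0.308, 0.951, -0.001], [0.951, 0.308, -0.001], [-0.0, -0.001, -1.0]]
force: [1.6, 2.9, -0.8]
opening: 0.002
```

>>> {"method": "play_rows", "body": {"plan": [[[0.02, -0.06, 0, 0, 0, 0, -1], [0.02, -0.06, 0, 0, 0, 0, -1], [0, 0, 0, 0, 0, 0, -1]]]}}

```text
time_s: 9.65
position: [0.57, 0.0875, 0.2748]
tcp_rot: [[-0.309, 0.951, -0.003], [0.951, 0.309, 0.0], [0.001, -0.002, -1.0]]
force: [-0.5, 2.3, -2.8]
opening: 0.005
```

>>> {"method": "play_rows", "body": {"plan": [[[0.012, -0.04, 0, 0, 0, 0, -1], [0, 0, 0, 0, 0, 0, -1]]]}}

```text
time_s: 9.85
position: [0.5705, 0.0856, 0.275]
tcp_rot: [[-0.309, 0.951, -0.002], [0.951, 0.309, 0.0], [0.001, -0.002, -1.0]]
force: [-1.7, 3.5, -2.8]
opening: 0.005
```

>>> {"method": "play_rows", "body": {"plan": [[[0.01, -0.03, 0, 0, 0, 0, -1], [0, 0, 0, 0, 0, 0, -1]]]}}

```text
time_s: 10.05
position: [0.5709, 0.0844, 0.2751]
tcp_rot: [[-0.309, 0.951, -0.002], [0.951, 0.309, 0.001], [0.002, -0.002, -1.0]]
force: [-2.6, 4.7, -3.1]
opening: 0.005
```

>>> {"method": "play_rows", "body": {"plan": [[[0.01, -0.03, 0, 0, 0, 0, -1], [0, 0, 0, 0, 0, 0, -1]]]}}

```text
time_s: 10.25
position: [0.5711, 0.0838, 0.275]
tcp_rot: [[-0.309, 0.951, -0.003], [0.951, 0.309, 0.003], [0.004, -0.002, -1.0]]
force: [-4.2, 6.9, -3.2]
opening: 0.004
```

```bash
python3 -c "
from h import *
look('pics/i1.png',[(.27,.3),(.27,.34),(.27,.368)],'side')"
```

```text
tcp machine 0.03720345347150893 -0.024814119160424683 0.2749968129685812 F [-2.67028883  6.29010993 -3.47600257] 10.35
```

View pics/i1.png

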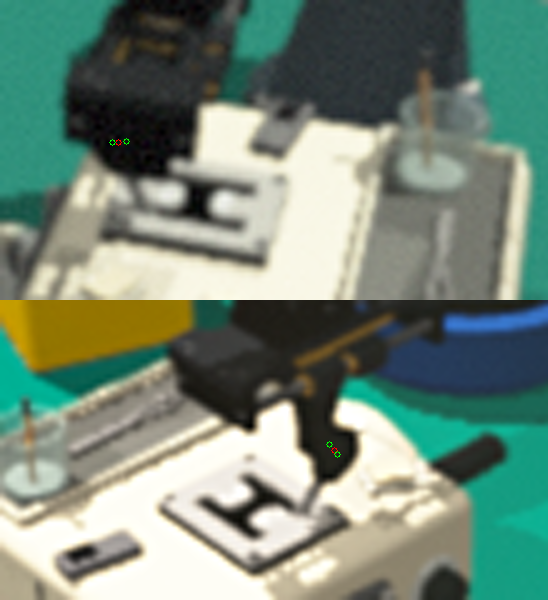

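The force is rising and the tip has nearly stopped, so the lever looks to be at the end stop. I'll make one more light nudge, then take the hand away.

>>> {"method": "play_rows", "body": {"plan": [[[0.01, -0.03, 0, 0, 0, 0, -1], [0, 0, 0, 0, 0, 0, -1]]]}}

```text
time_s: 10.55
position: [0.5712, 0.0832, 0.2749]
tcp_rot: [[-0.309, 0.951, -0.004], [0.951, 0.309, 0.005], [0.006, -0.002, -1.0]]
force: [-2.7, 8.2, -3.5]
opening: 0.002
```

>>> {"method": "play_rows", "body": {"plan": [[[-0.12, 0.36, 0, 0, 0, 0, -1], [-0.12, 0.36, 0, 0, 0, 0, -1], [0, 0, 0, 0, 0, 0, -1], [0, 0, 0.6, 0, 0, 0, -1], [0, 0, 0.8, 0, 0, 0, -1], [0, 0, 0.8, 0, 0, 0, -1], [0, 0, 0.6, 0, 0, 0, -1], [-0.2, -0.4, 0, 0, 0, 0, -1], [-0.2, -0.4, 0, 0, 0, 0, -1], [0, 0, 0, 0, 0, 0, -1], [0, 0, 0, 0, 0, 0, -1]]]}}

```text
time_s: 11.65
position: [0.5417, 0.0757, 0.4163]
tcp_rot: [[-0.307, 0.952, 0.003], [0.952, 0.307, -0.001], [-0.002, 0.002, -1.0]]
force: [-0.6, -0.3, 0.6]
opening: 0.006
```

```bash
python3 -c "
from h import *
look('pics/j1.png',[(.27,.3),(.27,.34),(.27,.368)],'wrist')"
```

```text
[[350.51167645 208.06075733]
 [349.6561254  213.05185316]
 [349.02019037 216.39442309]]
tcp machine 0.0070012880199754116 -0.02253883706759512 0.41576859980075836 F [ 0.0624595   0.349974   -0.27998976] 11.75
```

View pics/j1.png

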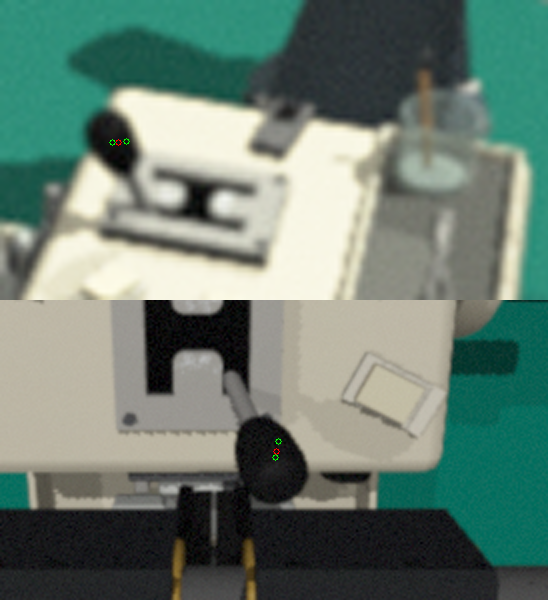

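```bash
python3 -c "
from h import *
ks=np.array([112,139])/5+[335,150]-.5
f=lambda q:(proj('scene',toW(m,knob(*q)))-ks).ravel()
print(least_squares(f,[.27,.35]).x)
hand_in();print(read_state()['time_s'])"
```

```text
[0.24634073 0.37398816]
the job is handed in; nothing more can be done
the job is handed in; nothing more can be done
```

The feed change lever is in the section-feed slot (handwheel side, knife end), and I handed the job in at about 12 s of the 54 s allowed. I pushed it with the closed fingertips and never gripped it: forward to the cross bar, across to the handwheel side, then towards the knife.

- **At the end stop:** over the last small pushes the tip almost stopped moving. The force rose from about 3 N to 8–9 N, so I took the lever to be against its stop.
- **Final look, hand away:** with the hand lifted clear above the gate, the knob sat at the predicted end-of-slot mark in both the overhead scene and wrist views. A fit from the scene picture gave lever_along ≈ 0.37 (stop at 0.368) and lever_across ≈ 0.25 (slot is 0.24 to 0.298). The across value is only good to about ±0.02, so that figure alone does not prove it is inside the range; the picture shows the stem in the slot.
- **Loose things:** I saw no sign that any loose item in view had moved. The last pictures did not show all of them: cassette B, the spray bottle and the slide box were out of frame, though the arm never came down near those last two.

No check failed. The only disagreement was the first pose fit, where one gate corner was off by about 3 pixels. The wrist view then agreed to within 2 pixels.

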